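Click the gauge stop home and square the greyboards against it

ROBOT

A 6-joint arm with a two-finger parallel gripper is mounted at the origin on the work surface. World frame = base frame: x ahead of the robot, y to its left, z up, the work surface at z = 0. Lengths are in mm, angles in degrees, forces in N, time in s.
With the tool pointing down it reaches from about 350 to 850 mm from the base axis. Payload 8.1 kg.
Tool frame: the origin (TCP) lies at the very end of the fingers, on their centre line; the grasp point (between the pads) lies r.tcp_to_grasp behind it (r.tcp_to_grasp is the distance from the TCP to the grasp point, in mm); z points along the fingers, y is the line along which they close (so a half turn about z gives the same grasp; the last joint's range is limited). The gripper opens to 85 mm and grips with 20 to 120 N. Pads are 22 mm wide; open, the fingers measure 114 mm over their backs; the gripper's body (76 mm by 85 mm) begins 54 mm behind the grasp point. The pads swing forward as they close: fully open they stand 13 mm farther back than shut.
Start: joints at [-74.679, 7.471, 85.268, -0, 87.261, -4.893], TCP at [207.336, -563.043, 231.292] pointing down, gripper open.
Joint ranges: [-169.43, 169.43], [-51.17, 129.36], [1.28, 143.12], [-76.62, 256.62], [0, 156.53], [-152.29, 152.29]. Speed limits (degrees/s): [136.94, 136.94, 159.86, 180, 180, 180].

INTERFACE

Orientations are given as [roll, pitch, yaw] about the fixed x, y, z axes, in that order (R = Rz(yaw) Ry(pitch) Rx(roll)).
In Python, from bench import r gives the robot as it stands.
- The arm moves only by the shell command python3 -m handwheel 'ROWS' [OPENING] [FORCE]. ROWS is JSON, a list of rows, each a list of 4 numbers: the shift along the tool's x, y, z in m, then the turn about the tool's z in degrees. A call has 1 to 10 rows; each row shifts and turns the commanded pose from where the row before left it, along the tool's axes as they then stand; what a row does not reach is not made up. A row lasts 1/10 s, in which the tool goes at most 50 mm and 8.59 degrees, less where a joint would pass 70% of its speed; a pose out of reach is approached as far as the arm can. A call is refused whole if a number of a shift passes 0.05 or a number of a turn 8.59, either way. A call with a gripper value outside its range is refused whole. OPENING is the finger opening in m, from 0 to 0.0854, set as the call begins (- or left out, the last holds). The fingers move at their own pace and stop on an object; FORCE is the grip in N (left out, the last holds). Time passes only in rows, so rows that do not move let the fingers close. It gives the time, the measured TCP pose, the force, the opening and the grip force at its end, in the units of the state.
- r.sense(): the state, without advancing time (a new reading comes with each control period).
- r.snapshot(name): name is "scene" or "top" or "wrist"; returns the picture (400x640x3 uint8, red, green, blue); there is no depth.
- r.camera_params(name): a dict with "fx", "fy", "cx", "cy" (pixels), "D" ([k1, k2, p1, p2, k3] as OpenCV has them; the pictures are not rectified), "R" (3x3) and "t" (3): a world point X has camera coordinates R X + t; the wrist camera has in their place "mount" (4x4, takes a point from camera to tool coordinates, whose origin is the TCP and whose axes are the flange's). Camera axes: x right, y down, z forward; pixel columns grow to the right and rows downward; lengths in mm; the calibration is good to about 2 mm. A picture is of the moment at which its call begins: read the wrist's pose just before it. camera_params takes no time and is no camera call.
- r.hand_in(): hands the job in; it is judged then, once.
The state is a dict: "time": time; "joint_pos": joint angles; "qd": joint speeds; "joint_efforts": joint torques, N m; "tool_pos": TCP position; "tcp_rot": TCP orientation; "ft_force": force on the tool from outside, world axes, zero at the start; "wrist_torque": the same for the moment, N m; "finger_gap": finger opening in mm; "grip_force": force on a finger pad.
Only numpy, scipy, OpenCV 4.12 (cv2) and the standard library are available. Lean on these libraries where they do the work, as an engineer would, in place of code of your own. Each camera call takes 0.05 s, during which the arm holds its last target. There are 200 camera calls.

TASK

Push the sliding stop along its rail until it drops into the notch at the green clip, without running it past the notch. Then push the bundle of greyboards back along the plate until its edge lies flush against the stop's blade, leaving the stop in its notch. Only push: do not lift the boards, and leave the tape roll, tape dispenser and timer where they are.

Things in the scene. Friction and masses are not known exactly. Their poses are not given: they have to be found in the camera images.
- gauge: Fixed grey plate on the table, 210 x 460 mm, upper face at z = 6 mm, turned differently each start. Origin on the table, 5 mm beyond the plate's centre in x. y runs along the rail (robot's left when unturned), x across the plate away from the robot. The aluminium rail, 24 mm wide, top at z = 26 mm, has its centre line at x = +75 mm.
- stop (a joint): Travel of the stop in m, growing along the gauge's +y; 0 with the blade's middle at gauge y = -180 mm. Starts on the notch's -y side. Drag about 1 N; from 21 mm before the notch a sprung pawl climbs a rounded ridge (push up to 9 N); its top is 10 mm before the notch, after it the push dips and by 5 mm before the stop springs in by itself. A higher ridge beyond stops it (12 N to overrun).
- stop_mark (a point): Point of the stop at the blade's mid-thickness, over the rail's centre line, z = 26 mm; meets point notch_mark when the stop sits in the notch. Axes as the gauge. Around it: black carriage 36 mm long (y), 40 mm across, top at z = 56 mm, carrying a red knob 20 mm across, top at z = 76 mm.
- stop_back (a point): Point on the blade's -y side, the flat upright steel face to push towards the notch; z = 19 mm. The blade is 12 mm thick, z = 8 to 30 mm, and from this point its bare face runs 65 mm towards the robot and 55 mm away from it (gauge x), up to the black carriage. Axes as the gauge.
- stop_face (a point): Opposite point on the blade's +y side, against which the boards go, z = 19 mm. Axes as the gauge.
- notch_mark (a point): Middle of the notch in the lime-green clip on the rail, on the rail's centre line, z = 26 mm. The clip's ridges have tops at z = 33 mm (-y side) and 36 mm (+y side); a green flag with a black line at the notch's middle sticks out on the rail's far side. The clip is fixed, but at another place on the rail each start. Axes as the gauge.
- boards: Loose bundle of tan greyboards with a white paper band, one rigid block 110 (x) x 90 (y) x 20 mm tall, 0.1 to 0.2 kg, lying flat on the gauge plate on the +y side of the notch, slightly turned. Origin at the centre of its underside (z = 6 mm when lying on the plate). Its y axis points away from the stop.
- boards_edge (a point): Middle of the bundle's -y end face, 10 mm above its underside: the edge to bring against the blade.
- boards_outer (a point): Middle of the bundle's opposite (+y) end face, 10 mm above its underside: where to push it.
- tape_roll: Loose brown tape roll lying flat, 100 mm across, 24 mm tall, to the right of the plate; origin at the centre of its underside. Leave alone.
- dispenser: Loose lime-green tape dispenser, 130 x 50 mm, 94 mm tall, to the left of the plate; origin at the centre of its underside. Leave alone.
- timer: Loose pink kitchen timer lying flat, 45 x 66 x 16 mm, on the robot's side of the plate; origin at the centre of its underside. Leave alone.

How it is judged:
By the outcome, as a careful person would: the job done as asked, in the order asked, and still so for the second after the job is handed in, with the robot touching nothing.
It also fails if it takes over 58 s, if anything falls off the work surface, if the arm or the gripper's body presses on something with over 40 N, if the wrist force passes 120 N, or if a joint passes its speed limit or range.

## Working session

There is one attempt and no reset: what is moved stays moved. The work goes in short steps, Python scripts to look and compute and a shell command to move; the robot and the scene stay as the last step left them, time stands still between calls to the robot, and variables do not carry over. Pictures are saved under pics/ and viewed, at most 10 in all, crops included, and the job is handed in when it is done.

```bash
ls; mkdir -p pics; python3 - <<'E'
from bench import r
import cv2
s=r.sense();print(s['time'],s['tool_pos'],s['tcp_rot'],s['finger_gap'],r.tcp_to_grasp)
for n in("top","scene"):
    p=r.camera_params(n);print(n,p)
    cv2.imwrite(f'pics/{n}0.png',r.snapshot(n)[:,:,::-1])
E
```

```text
pics
0.0 [ 207.18445428 -562.5085608   230.25195869] [-1.79894658e+02 -8.22569827e-03  2.02138396e+01] 85.22110423942718 18.700000000000003
top {'fx': 370.9139044348488, 'fy': 370.9139044348488, 'cx': 319.14719249222816, 'cy': 199.29648060029828, 'D': array([0.02224455, 0.        , 0.        , 0.        , 0.        ]), 'R': array([[ 1.72997829e-02, -9.99849202e-01,  1.51339167e-03],
       [-9.93283866e-01, -1.73593348e-02, -1.14393245e-01],
       [ 1.14402266e-01,  4.75750783e-04, -9.93434394e-01]]), 't': array([-19.61475745, 538.91148066, 986.45269247])}
scene {'fx': 393.1445185822482, 'fy': 393.1445185822482, 'cx': 314.2216335390055, 'cy': 198.16795674113132, 'D': array([-0.07927416,  0.        ,  0.        ,  0.        ,  0.        ]), 'R': array([[ 0.41543351,  0.9096037 , -0.00600847],
       [ 0.63968723, -0.29684085, -0.70900335],
       [-0.64669563,  0.29070021, -0.70517952]]), 't': array([-223.39710379, -288.69826222, 1456.91417007])}
```

View pics/top0.png

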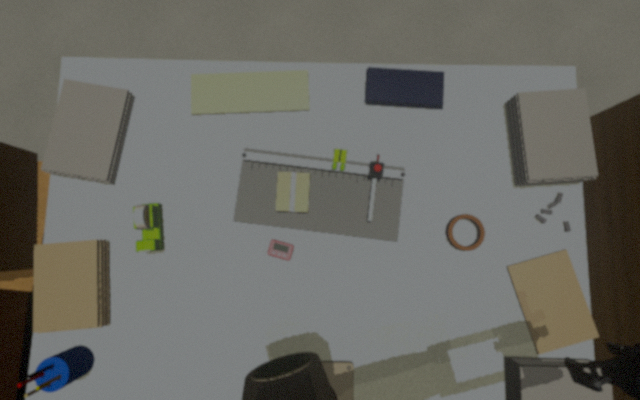

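View pics/scene0.png

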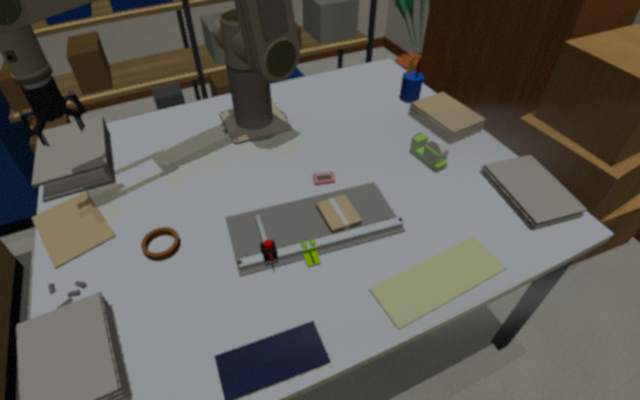

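The top view shows the plate at roughly (234–405, 150–241). The knob is at (376,168), the clip at (340,158), the boards at (293,192), the timer at (281,249) and the tape roll at (465,232). I'll enlarge it to measure.

```bash
python3 - <<'E'
import cv2
im=cv2.imread('pics/top0.png')[140:250,225:415]
im=cv2.convertScaleAbs(im,alpha=1.4)
cv2.imwrite('pics/c0.png',cv2.resize(im,None,fx=4,fy=4,interpolation=cv2.INTER_CUBIC))
E
```

```text
(no output)
```

View pics/c0.png

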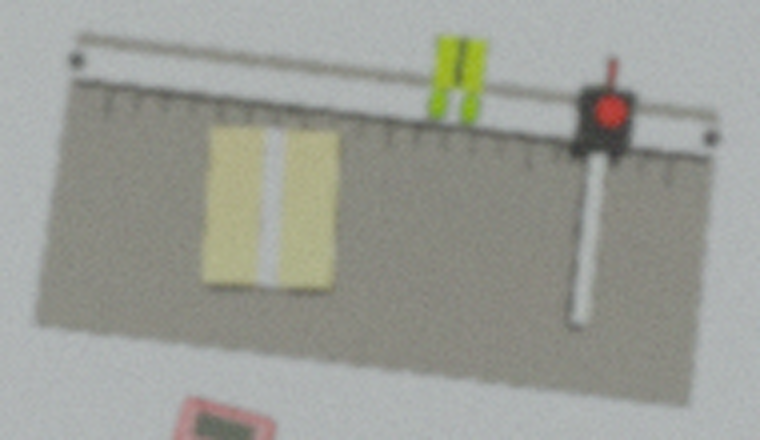

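The crop shows:
- Plate corners near (37,325), (690,405), (717,108) and (80,36).
- The black line on the flag runs (463,40)–(459,85), and the blade end is at (579,326).
- Board corners are at (211,127), (340,131), (333,291) and (203,285).

```bash
cat > h.py <<'E'
from bench import r
import numpy as np, cv2
from scipy.optimize import least_squares
def ray(n,uv,z,R=None,t=None):
    p=r.camera_params(n); K=np.array([[p['fx'],0,p['cx']],[0,p['fy'],p['cy']],[0,0,1]])
    R=p['R'] if R is None else R; t=p['t'] if t is None else t
    q=cv2.undistortPoints(np.array(uv,float).reshape(-1,1,2),K,p['D'])[:,0]
    d=np.c_[q,np.ones(len(q))]@R; c=-R.T@t
    return c+d*((np.asarray(z)-c[2])/d[:,2])[:,None]
def fit(model,meas):
    f=lambda x:(rot(x[2])@model.T).T+x[:2]
    s=least_squares(lambda x:(f(x)-meas).ravel()/1,[*meas.mean(0),-.1],x_scale=[1,1,.01])
    return s.x,np.abs(s.fun).max()
def rot(a): return np.array([[np.cos(a),-np.sin(a)],[np.sin(a),np.cos(a)]])
E
python3 - <<'E'
from h import *
c=lambda P:[(225+(x+.5)/4-.5,140+(y+.5)/4-.5) for x,y in P]
P=ray('top',c([(37,325),(690,405),(717,108),(80,36)]),[6.]*4)[:,:2]
g,e=fit(np.array([[-110,230],[-110,-230],[100,-230],[100,230.]]),P);print('gauge',g[:2],np.degrees(g[2]),e)
G=lambda X:(np.asarray(X)[:,:2]-g[:2])@rot(g[2])
B=ray('top',c([(203,285),(333,291),(340,131),(211,127)]),[26.]*4)[:,:2]
b,e=fit(np.array([[-55,45],[-55,-45],[55,-45],[55,45.]]),B);print('boards',b[:2],np.degrees(b[2]),e,'in g',G([b[:2]]))
print('flagline z26',G(ray('top',c([(463,40),(459,85)]),[26.]*2)))
print('knob z76',G(ray('top',c([(612,112)]),[76.])), 'blade end,mid',G(ray('top',c([(579,326),(589,240),(597,160)]),[30.]*3)))
print('railends',G(ray('top',c([(77,61),(711,137)]),[26.]*2)))
np.save('g.npy',g)
E
```

```text
gauge [562.5747688  -12.05491748] -5.771749698459789 2.026335714892781
boards [559.77459958  63.52811013] -1.2202258677024989 0.7741836135685389 in g [[-10.38703725  74.91825189]]
flagline z26 [[123.05092548 -43.00269506]
 [ 90.86650911 -43.80928218]]
knob z76 [[  73.36724448 -144.77946906]] blade end,mid [[ -66.69678901 -143.57118122]
 [  -7.19386428 -144.35072581]
 [  48.76439005 -144.17344596]]
railends [[  76.23619601  222.78728813]
 [  74.88168224 -221.53781435]]
```

```bash
python3 -m handwheel '[[0.022,-0.0113,0,0],[0.022,-0.0113,0,0],[0.022,-0.0113,0,0],[0.022,-0.0113,0,0],[0.022,-0.0113,0,0],[0.022,-0.0113,0,0],[0.022,-0.0113,0,0],[0.022,-0.0113,0,0],[0.022,-0.0113,0,0],[0.022,-0.0113,0,0]]' 0.05
python3 -m handwheel '[[0.022,-0.0113,0,0],[0.022,-0.0113,0,0],[0.022,-0.0113,0,0],[0.022,-0.0113,0,0],[0.022,-0.0113,0,0],[0.022,-0.0113,0,0],[0.022,-0.0113,0,0],[0.022,-0.0113,0,0],[0.022,-0.0113,0,0],[0.0218,-0.0113,0,0]]'
python3 -m handwheel '[[0,0,0.01,-8],[0,0,0.01,-8],[0,0,0.01,-8],[0,0,0.01,-8],[0,0,0.01,-8],[0,0,0.01,-8],[0,0,0.01,-8],[0,0,0.01,-8],[0,0,0.01,0],[0,0,0,0]]'
cat > s.py <<'E'
from h import *
g=np.load('g.npy'); s=r.sense(); p=np.array(s['tool_pos'])
print('t',round(s['time'],2),'gauge xy',((p[:2]-g[:2])@rot(g[2])).round(1),'z',p[2].round(1),'rpy',np.round(s['tcp_rot'],2),'want yaw',np.degrees(g[2]).round(2)+90)
f=np.array(s['ft_force']);print('F gauge',(f[:2]@rot(g[2])).round(2),f[2].round(2),'gap',round(s['finger_gap'],1))
E
python3 s.py
```

```text
time: 1.1
tool_pos: [375.1, -379.9, 230.8]
tcp_rot: [-180.0, 0.0, 20.2]
ft_force: [0.2, -0.3, -0.5]
finger_gap: 49.8
grip_force: 0.0
time: 2.1
tool_pos: [542.3, -198.1, 230.8]
tcp_rot: [-180.0, 0.0, 20.2]
ft_force: [1.1, 0.3, -0.4]
finger_gap: 50.2
grip_force: 0.0
time: 3.1
tool_pos: [540.7, -198.4, 139.0]
tcp_rot: [-179.8, -0.1, 84.0]
ft_force: [0.2, 0.4, -0.2]
finger_gap: 50.1
grip_force: 0.0
t 3.1 gauge xy [  -3.  -187.6] z 139.0 rpy [-1.798e+02 -7.000e-02  8.397e+01] want yaw 84.23
F gauge [0.16 0.41] -0.22 gap 50.1
```

```bash
python3 -m handwheel '[[0,0,0.015,0],[0,0,0.015,0],[0,0,0.015,0],[0,0,0.015,0],[0,0,0.015,0],[0,0,0.015,0],[0,0,0.015,0],[0,0,0.012,0],[0,0,0.01,0],[0,0,0,0]]'
python3 s.py
python3 -m handwheel '[[0.003,0,0,0],[0.003,0,0,0],[0.003,0,0,0],[0.003,0,0,0],[0.003,0,0,0],[0.003,0,0,0],[0.003,0,0,0],[0.002,0,0,0],[0.002,0,0,0],[0,0,0,0]]'
python3 s.py
python3 -c "
from h import *
cv2.imwrite('pics/w1.png',r.snapshot('wrist')[:,:,::-1])"
```

```text
time: 4.1
tool_pos: [540.8, -198.4, 12.4]
tcp_rot: [-179.8, -0.1, 84.2]
ft_force: [-0.5, -0.0, 0.4]
finger_gap: 50.0
grip_force: 0.0
t 4.1 gauge xy [  -2.9 -187.6] z 12.4 rpy [-1.7985e+02 -5.0000e-02  8.4210e+01] want yaw 84.23
F gauge [-0.5  -0.06] 0.39 gap 50.0
time: 5.1
tool_pos: [544.5, -173.9, 14.2]
tcp_rot: [-180.0, -0.0, 84.2]
ft_force: [0.6, 0.0, 0.1]
finger_gap: 49.9
grip_force: 0.0
t 5.1 gauge xy [  -1.8 -162.8] z 14.2 rpy [-1.7999e+02 -1.0000e-02  8.4220e+01] want yaw 84.23
F gauge [0.6 0.1] 0.06 gap 49.9
```

View pics/w1.png

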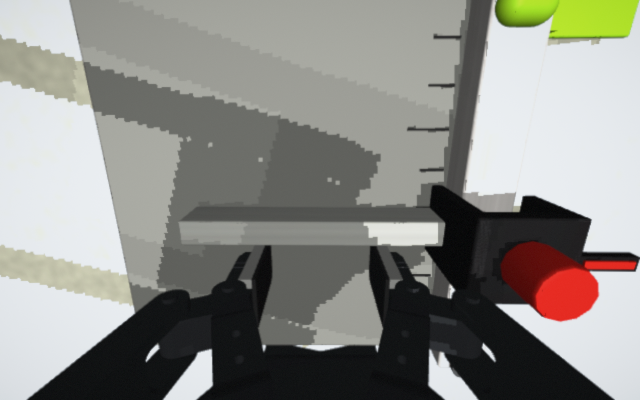

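The wrist view shows both pads square to the blade's back face (rows ~205–245), just short of contact. The carriage is clear on the right, with the clip ahead at the top right.

```bash
python3 -m handwheel '[[0.003,0,0,0],[0.005,0,0,0],[0.006,0,0,0],[0.006,0,0,0],[0.006,0,0,0],[0.006,0,0,0],[0.006,0,0,0],[0.006,0,0,0],[0.005,0,0,0],[0.005,0,0,0]]'; python3 s.py
python3 -m handwheel '[[0.004,0,0,0],[0.003,0,0,0],[0.003,0,0,0],[0.002,0,0,0],[0.001,0,0,0],[0,0,0,0]]'
python3 s.py
python3 -c "
from h import *
cv2.imwrite('pics/w2.png',r.snapshot('wrist')[:,:,::-1])"
```

```text
time: 6.15
tool_pos: [550.0, -120.0, 14.4]
tcp_rot: [180.0, 0.0, 84.2]
ft_force: [0.9, -1.4, 0.5]
finger_gap: 50.5
grip_force: 0.4
t 6.15 gauge xy [  -1.6 -108.6] z 14.4 rpy [179.99   0.    84.22] want yaw 84.23
F gauge [ 1.08 -1.3 ] 0.52 gap 50.5
time: 6.75
tool_pos: [551.1, -107.3, 14.2]
tcp_rot: [-180.0, -0.0, 84.2]
ft_force: [0.4, -0.3, 0.5]
finger_gap: 50.1
grip_force: 0.0
t 6.75 gauge xy [ -1.8 -95.9] z 14.2 rpy [-1.7998e+02 -1.0000e-02  8.4220e+01] want yaw 84.23
F gauge [ 0.42 -0.25] 0.48 gap 50.1
```

View pics/w2.png

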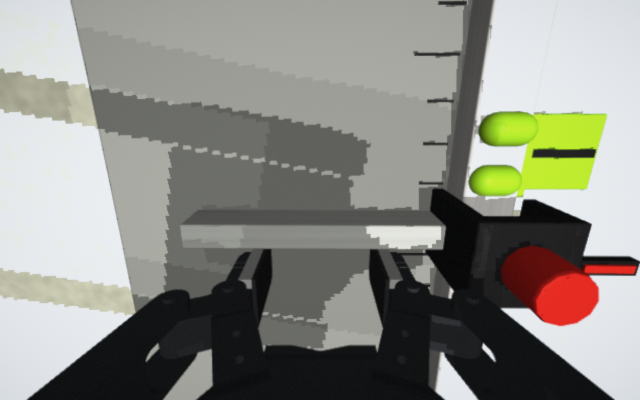

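The stop has advanced. The blade's top face is at rows 210–225, the flag line is at (563,153) and the ridges are at rows 128 and 180. I'll measure the remaining gap from this view.

```bash
cat > w.py <<'E'
from h import *
def wr(uv,z):
    p=r.camera_params('wrist');s=r.sense()
    from scipy.spatial.transform import Rotation as Q
    T=np.eye(4);T[:3,:3]=Q.from_euler('xyz',s['tcp_rot'],degrees=True).as_matrix();T[:3,3]=s['tool_pos']
    M=np.linalg.inv(T@np.array(p['mount']));p2=dict(p);R,t=M[:3,:3],M[:3,3]
    K=np.array([[p['fx'],0,p['cx']],[0,p['fy'],p['cy']],[0,0,1]])
    q=cv2.undistortPoints(np.array(uv,float).reshape(-1,1,2),K,p['D'])[:,0]
    d=np.c_[q,np.ones(len(q))]@R; c=-R.T@t
    X=c+d*((np.asarray(z)-c[2])/d[:,2])[:,None]
    g=np.load('g.npy');return (X[:,:2]-g[:2])@rot(g[2])
E
python3 -c "
from w import *
p=r.camera_params('wrist');print({k:p[k] for k in('mount','D','fx')})
print('blade top edges z30',wr([(315,210),(315,225)],[30,30.]))
print('flag line z20,26,33',wr([(563,153)]*3,[20,26,33.]))
print('ridge tops',wr([(509,128),(496,180)],[36,33.]))
print('rail edge',wr([(490,30)],[26.]))
"
```

```text
{'mount': array([[ 8.94417356e-04, -9.56052140e-01, -2.93195335e-01,
         7.47725608e+01],
       [ 9.99999154e-01,  1.13203477e-03, -6.40759398e-04,
        -8.44848030e-02],
       [ 9.44506708e-04, -2.93194514e-01,  9.56052344e-01,
        -1.43055155e+02],
       [ 0.00000000e+00,  0.00000000e+00,  0.00000000e+00,
         1.00000000e+00]]), 'D': array([0.01622659, 0.        , 0.        , 0.        , 0.        ]), 'fx': 302.729443655571}
blade top edges z30 [[ -4.33372468 -65.68493205]
 [ -4.36432355 -72.85643447]]
flag line z20,26,33 [[106.78969131 -41.94612897]
 [102.03681689 -41.0398509 ]
 [ 96.49179674 -39.98252648]]
ridge tops [[ 71.23099765 -29.78104178]
 [ 71.59216537 -51.22200431]]
rail edge [[63.09812853  6.17695282]]
```

```bash
python3 -m handwheel '[[0.003,0,0,0],[0.004,0,0,0],[0.004,0,0,0],[0.003,0,0,0],[0.001,0,0,0],[0,0,0,0]]' >/dev/null; python3 s.py
for i in 1; do :; done
python3 -m handwheel '[[0.001,0,0,0],[0.001,0,0,0],[0,0,0,0]]'>/dev/null; python3 s.py
python3 -m handwheel '[[0.001,0,0,0],[0.001,0,0,0],[0,0,0,0]]'>/dev/null; python3 s.py
python3 -m handwheel '[[0.001,0,0,0],[0.001,0,0,0],[0,0,0,0]]'>/dev/null; python3 s.py
python3 -m handwheel '[[0.001,0,0,0],[0,0,0,0]]'>/dev/null; python3 s.py
python3 -m handwheel '[[0.001,0,0,0],[0,0,0,0]]'>/dev/null; python3 s.py
```

```text
t 7.4 gauge xy [ -1.7 -80.7] z 14.3 rpy [ 1.800e+02 -1.000e-02  8.424e+01] want yaw 84.23
F gauge [-0.21 -0.71] 0.6 gap 49.9
t 7.7 gauge xy [ -1.6 -79.8] z 14.4 rpy [1.7999e+02 6.0000e-02 8.4200e+01] want yaw 84.23
F gauge [ 0.08 -4.01] -0.07 gap 50.1
t 8.0 gauge xy [ -1.6 -78.2] z 14.4 rpy [1.7999e+02 8.0000e-02 8.4180e+01] want yaw 84.23
F gauge [-0.69 -6.53] -0.35 gap 49.9
t 8.3 gauge xy [ -1.6 -75.9] z 14.4 rpy [1.7999e+02 6.0000e-02 8.4180e+01] want yaw 84.23
F gauge [-0.43 -5.4 ] 0.4 gap 49.9
t 8.5 gauge xy [ -1.6 -74.7] z 14.4 rpy [1.7999e+02 4.0000e-02 8.4190e+01] want yaw 84.23
F gauge [ 0.34 -5.34] -0.53 gap 50.0
t 8.7 gauge xy [ -1.6 -73.3] z 14.4 rpy [1.7999e+02 1.0000e-02 8.4200e+01] want yaw 84.23
F gauge [ 0.09 -3.97] 0.19 gap 49.9
```

```bash

python3 -m handwheel '[[0.001,0,0,0],[0.001,0,0,0],[0,0,0,0]]'>/dev/null; python3 s.py
python3 -m handwheel '[[0.001,0,0,0],[0,0,0,0]]'>/dev/null; python3 s.py
python3 -m handwheel '[[0.001,0,0,0],[0,0,0,0]]'>/dev/null; python3 s.py
python3 -m handwheel '[[0.001,0,0,0],[0,0,0,0]]'>/dev/null; python3 s.py
python3 -m handwheel '[[0.001,0,0,0],[0,0,0,0]]'>/dev/null; python3 s.py
python3 -c "
from h import *
cv2.imwrite('pics/w3.png',r.snapshot('wrist')[:,:,::-1])"
```

```text
t 9.0 gauge xy [ -1.6 -70.5] z 14.3 rpy [ 1.7999e+02 -4.0000e-02  8.4220e+01] want yaw 84.23
F gauge [ 0.36 -0.91] 0.25 gap 49.9
t 9.2 gauge xy [ -1.7 -69.5] z 14.3 rpy [-1.7999e+02 -3.0000e-02  8.4230e+01] want yaw 84.23
F gauge [-0.35  0.32] -1.07 gap 50.3
t 9.4 gauge xy [ -1.8 -68.7] z 14.2 rpy [-1.7999e+02 -2.0000e-02  8.4230e+01] want yaw 84.23
F gauge [0.42 0.  ] 0.2 gap 50.1
t 9.6 gauge xy [ -1.8 -67.8] z 14.2 rpy [-1.7999e+02 -1.0000e-02  8.4220e+01] want yaw 84.23
F gauge [ 0.45 -0.16] 0.48 gap 49.7
t 9.8 gauge xy [ -1.7 -66.9] z 14.3 rpy [-1.800e+02 -1.000e-02  8.422e+01] want yaw 84.23
F gauge [-0.41  0.65] -0.39 gap 49.9
```

View pics/w3.png

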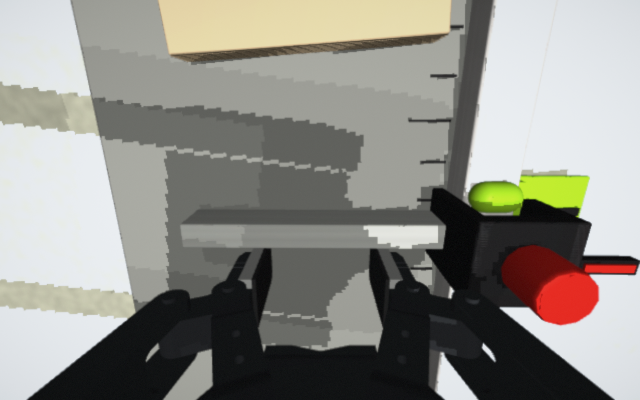

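The blade is still against the pads (rows 209–247) and hasn't sprung in yet. I'll track its edge rows while taking small steps.

```bash
cat > e.py <<'E'
from h import *
c=cv2.cvtColor(r.snapshot('wrist'),cv2.COLOR_RGB2GRAY)[180:262,285:340].mean(1)
d=np.diff(c);i=np.argsort(-abs(d))[:5]; print('edges',[(int(k)+180,int(d[k])) for k in sorted(i)])
E
python3 e.py
python3 -m handwheel '[[0.001,0,0,0],[0,0,0,0]]'>/dev/null; python3 s.py;python3 e.py
python3 -m handwheel '[[0.001,0,0,0],[0,0,0,0]]'>/dev/null; python3 s.py;python3 e.py
```

```text
edges [(209, -8), (223, 17), (224, 25), (246, -11), (247, -23)]
t 10.1 gauge xy [ -1.7 -66. ] z 14.3 rpy [-180.     -0.     84.21] want yaw 84.23
F gauge [-0.25  1.31] 0.29 gap 49.9
edges [(210, 10), (211, 25), (212, 14), (234, -12), (235, -22)]
t 10.35 gauge xy [ -1.7 -65. ] z 14.3 rpy [-180.     -0.     84.22] want yaw 84.23
F gauge [-0.58 -0.01] -0.45 gap 49.9
edges [(212, 8), (213, 23), (214, 16), (236, -11), (237, -22)]
```

The stop has sprung into the notch: its edges jumped 13 px ahead, and after that it stayed put while the tool advanced. Next I retreat, lift and cross over to the boards' outer side.

```bash

python3 -m handwheel '[[-0.008,0,0,0],[-0.01,0,0,0],[0,0,-0.02,0],[0,0,-0.03,0],[0,0,-0.03,0],[0,0,-0.03,0],[0,0,-0.02,0],[0,0,0,0]]' 0.065
python3 -m handwheel '[[0.024,-0.0008,0,0],[0.026,-0.001,0,0],[0.026,-0.001,0,0],[0.026,-0.001,0,0],[0.026,-0.001,0,0],[0.026,-0.001,0,0],[0.026,-0.001,0,0],[0.026,-0.001,0,0],[0.026,-0.001,0,0],[0.002,0,0,0]]' >/dev/null
python3 -m handwheel '[[0,0,0,0],[0,0,0,0]]'; python3 s.py
python3 - <<'E'
from h import *
cv2.imwrite('pics/top1.png',cv2.resize(r.snapshot('top')[140:250,225:415,::-1],None,fx=4,fy=4,interpolation=cv2.INTER_CUBIC))
E
```

```text
time: 11.2
tool_pos: [554.9, -96.1, 148.4]
tcp_rot: [179.6, 0.1, 84.2]
ft_force: [-0.1, -0.2, -0.1]
finger_gap: 65.1
grip_force: 0.0
time: 12.4
tool_pos: [567.1, 138.0, 143.5]
tcp_rot: [-179.9, 0.0, 84.2]
ft_force: [-0.3, -0.5, -0.1]
finger_gap: 64.6
grip_force: 0.0
t 12.4 gauge xy [-10.6 149.8] z 143.5 rpy [-1.7994e+02  4.0000e-02  8.4180e+01] want yaw 84.23
F gauge [-0.3  -0.49] -0.08 gap 64.6
```

View pics/top1.png

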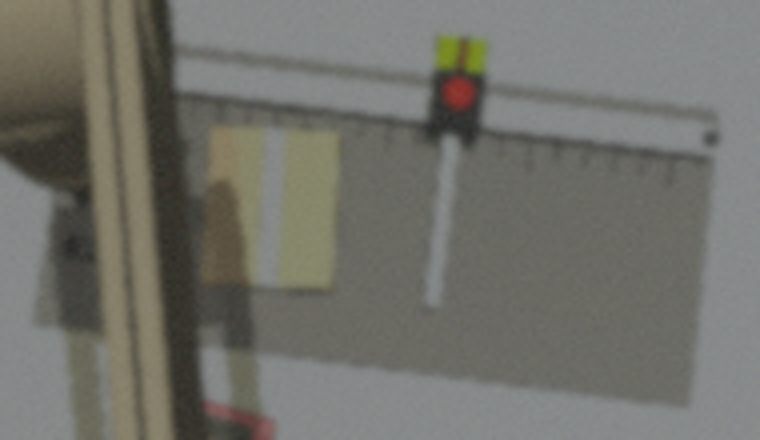

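The red pointer lies over the flag's black line at (462,55), so the stop is seated. Now I descend behind the boards and push.

```bash

python3 -m handwheel '[[0,0,0.015,0],[0,0,0.015,0],[0,0,0.015,0],[0,0,0.015,0],[0,0,0.015,0],[0,0,0.015,0],[0,0,0.015,0],[0,0,0.015,0],[0,0,0.01,0],[0,0,0,0]]'>/dev/null;python3 s.py
python3 -m handwheel '[[-0.004,0,0,0],[-0.004,0,0,0],[-0.004,0,0,0],[-0.004,0,0,0],[-0.004,0,0,0],[-0.004,0,0,0],[-0.004,0,0,0],[-0.004,0,0,0],[-0.004,0,0,0],[-0.004,0,0,0]]'>/dev/null;python3 s.py
python3 -m handwheel '[[-0.004,0,0,0],[-0.004,0,0,0],[-0.004,0,0,0],[-0.004,0,0,0],[-0.004,0,0,0],[-0.003,0,0,0],[-0.002,0,0,0],[0,0,0,0]]'>/dev/null;python3 s.py
python3 - <<'E'
from h import *
a=cv2.resize(r.snapshot('top')[140:250,225:415,::-1],(760,440),interpolation=cv2.INTER_CUBIC)
cv2.imwrite('pics/top2.png',a)
cv2.imwrite('pics/w4.png',r.snapshot('wrist')[:,:,::-1])
E
```

```text
t 13.45 gauge xy [-11.9 150.6] z 12.1 rpy [-1.7982e+02  5.0000e-02  8.4220e+01] want yaw 84.23
F gauge [ 0.95 -0.23] 0.73 gap 65.2
t 14.45 gauge xy [-10.4 110.7] z 14.4 rpy [ 1.800e+02 -1.000e-02  8.422e+01] want yaw 84.23
F gauge [0.33 1.48] 1.75 gap 64.9
t 15.25 gauge xy [-10.6  85.4] z 14.1 rpy [-1.7998e+02  2.0000e-02  8.4200e+01] want yaw 84.23
F gauge [-0.13  0.3 ] 0.61 gap 65.0
```

View pics/top2.png

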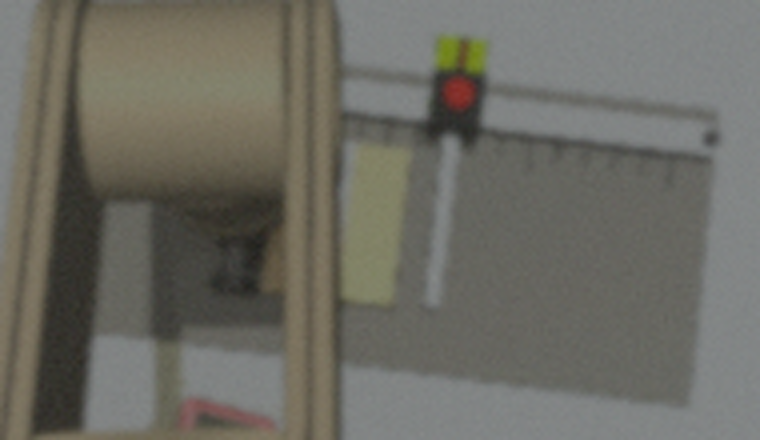

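The bundle is now parallel to the blade, with its edge running (410,147)–(393,305) and about 20 mm still to go. I'll close up gently, watching the force.

```bash

python3 -m handwheel '[[-0.003,0,0,0],[-0.003,0,0,0],[-0.003,0,0,0],[-0.003,0,0,0],[-0.002,0,0,0],[-0.001,0,0,0],[-0.001,0,0,0],[0,0,0,0]]'>/dev/null;python3 s.py
python3 -m handwheel '[[-0.001,0,0,0],[0,0,0,0]]'>/dev/null; python3 s.py
python3 -m handwheel '[[-0.001,0,0,0],[0,0,0,0]]'>/dev/null; python3 s.py
python3 - <<'E'
from h import *
a=r.snapshot('top')[165:225,310:350,::-1]
cv2.imwrite('pics/top3.png',cv2.resize(a,(400,600),interpolation=cv2.INTER_CUBIC))
E
```

```text
t 16.15 gauge xy [-10.4  69.8] z 14.3 rpy [1.800e+02 1.000e-02 8.421e+01] want yaw 84.23
F gauge [-0.4  0.1] 0.77 gap 64.9
t 16.35 gauge xy [-10.4  68.9] z 14.3 rpy [180.    -0.    84.21] want yaw 84.23
F gauge [ 0.55 -0.6 ] -0.24 gap 65.2
t 16.55 gauge xy [-10.4  67.9] z 14.4 rpy [179.99  -0.    84.22] want yaw 84.23
F gauge [-0.38  0.5 ] 0.47 gap 64.9
```

View pics/top3.png

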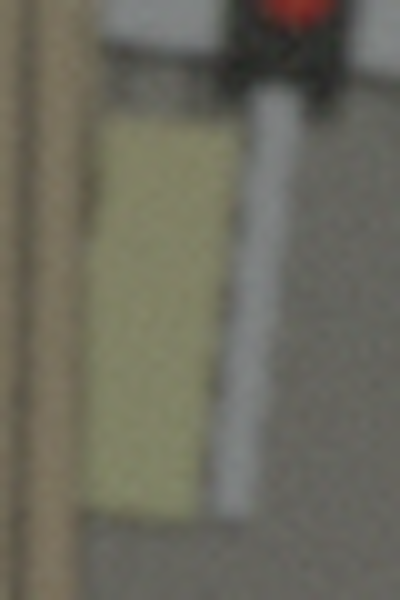

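The edge and blade are parallel, with about 15 px of this 10× crop (~3–4 mm) between them.

```bash

python3 -m handwheel '[[-0.001,0,0,0],[0,0,0,0]]'>/dev/null; python3 s.py
python3 -m handwheel '[[-0.001,0,0,0],[0,0,0,0]]'>/dev/null; python3 s.py
python3 -m handwheel '[[-0.0005,0,0,0],[-0.0005,0,0,0],[0,0,0,0]]'>/dev/null; python3 s.py
```

```text
t 16.8 gauge xy [-10.4  66.9] z 14.3 rpy [180.    -0.    84.21] want yaw 84.23
F gauge [-0.42  0.27] 1.26 gap 65.1
t 17.0 gauge xy [-10.4  65.9] z 14.3 rpy [180.     0.    84.21] want yaw 84.23
F gauge [-0.3  0.5] 1.44 gap 64.7
t 17.3 gauge xy [-10.4  64.9] z 14.3 rpy [180.     0.    84.21] want yaw 84.23
F gauge [-0.1   2.11] 0.55 gap 64.7
```

```bash

python3 -m handwheel '[[-0.0005,0,0,0],[0,0,0,0]]'>/dev/null; python3 s.py
```

```text
t 17.5 gauge xy [-10.3  64.7] z 14.4 rpy [ 1.7998e+02 -2.0000e-02  8.4210e+01] want yaw 84.23
F gauge [0.59 2.82] 0.19 gap 64.9
```

```bash

python3 -m handwheel '[[-0.0004,0,0,0],[0,0,0,0],[0,0,0,0]]'>/dev/null; python3 s.py; python3 s.py|tail -1
python3 -m handwheel '[[0,0,0,0],[0,0,0,0]]'>/dev/null; python3 s.py
```

```text
t 17.8 gauge xy [-10.3  64.4] z 14.4 rpy [ 1.7998e+02 -4.0000e-02  8.4210e+01] want yaw 84.23
F gauge [1.02 4.87] -0.02 gap 65.2
F gauge [1.02 4.87] -0.02 gap 65.2
t 18.0 gauge xy [-10.3  64.5] z 14.4 rpy [ 1.7997e+02 -4.0000e-02  8.4210e+01] want yaw 84.23
F gauge [1.89 4.34] -1.01 gap 64.9
```

There is firm contact at about 4.5 N, well below what would push the stop out. I'll retreat and check.

```bash

python3 -m handwheel '[[0.001,0,0,0],[0.003,0,0,0],[0.008,0,0,0],[0.015,0,0,0],[0.015,0,0,0],[0,0,-0.02,0],[0,0,-0.03,0],[0,0,-0.03,0],[0,0,-0.03,0],[0,0,-0.03,0]]'
python3 -m handwheel '[[0.03,0,-0.02,0],[0.03,0,-0.02,0],[0.03,0,0,0],[0.03,0,0,0],[0.03,0,0,0],[0.02,0,0,0],[0,0,0,0],[0,0,0,0]]'
python3 - <<'E'
from h import *
a=r.snapshot('top')[...,::-1]
b=cv2.resize(a[150:225,270:350],(640,600),interpolation=cv2.INTER_CUBIC)
cv2.imwrite('pics/top4.png',b)
cv2.imwrite('pics/top4full.png',a)
E
```

```text
time: 19.0
tool_pos: [562.7, 95.9, 155.5]
tcp_rot: [-180.0, -0.0, 84.3]
ft_force: [0.1, 0.2, 0.1]
finger_gap: 65.1
grip_force: 0.0
time: 19.8
tool_pos: [579.5, 264.7, 193.9]
tcp_rot: [-180.0, 0.0, 84.3]
ft_force: [-0.3, -1.1, -1.2]
finger_gap: 64.5
grip_force: 0.0
```

View pics/top4.png

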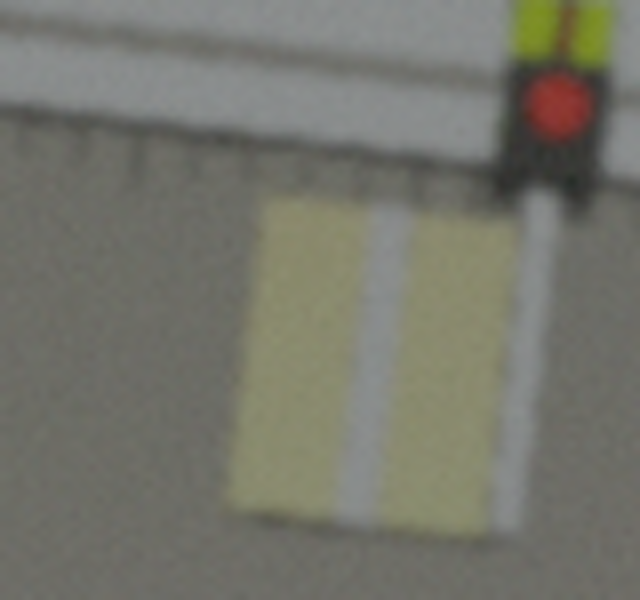

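The boards lie flush along the blade with no gap (~(517,215) to (488,530)), and the pointer is still on the flag line at (565,30). I'm handing in.

```bash
python3 -c "
from bench import r
print(r.hand_in())"
```

```text
the job is handed in; nothing more can be done
None
```

The stop sits in its notch, the boards lie flush against its blade, and the job was handed in at about 20 s; no verdict came back.

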